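# Pack out the gap in the router fixture

### The arm

A 6-joint arm with a two-finger parallel gripper is mounted at the origin on the work surface. World frame = base frame: x ahead of the robot, y to its left, z up, the work surface at z = 0. Lengths are in m, angles in degrees, forces in N, time in s.
With the tool pointing down it reaches from about 0.3 to 0.75 m from the base axis. Payload 8.5 kg.
Tool frame: the origin (TCP) lies at the very end of the fingers, on their centre line; the grasp point (between the pads) lies 19 mm behind it; z points along the fingers, y is the line along which they close (so a half turn about z gives the same grasp; the last joint's range is limited). The gripper opens to 85 mm and grips with 20 to 120 N. Pads are 22 mm wide; open, the fingers measure 114 mm over their backs; the gripper's body (76 mm by 85 mm) begins 54 mm behind the grasp point. The pads swing forward as they close: fully open they stand 13 mm farther back than shut.
Start: joints at [-12.336, 21.807, 74.336, -0, 83.858, -12.336], TCP at [0.55, 0, 0.231] pointing down, gripper open.
Joint ranges: [-178.18, 178.18], [-50.72, 133.34], [12.68, 142.11], [-81.47, 261.47], [9.98, 163.14], [-165.26, 165.26]. Speed limits (degrees/s): [136.94, 136.94, 180, 180, 180, 180].

### API

Orientations are given as a 3x3 rotation matrix whose columns are the frame's x, y, z axes.
In Python, from rig import env, imaging gives the robot as it stands. The module is installed in compiled form; this text tells all that it offers.
- The arm moves only by the tool arm_command, never from a script. Its arguments are lists of equal length, an entry for each row: "turn": the turn, a rotation vector about the tool's x, y, z in units of 5 degrees (1.0 is 5 degrees), a list of three; "xyz": the shift along the tool's x, y, z in units of 50 mm (1.0 is 50 mm), a list of three; "claw": the finger opening in mm, from 0 to 85.4. A call has 1 to 12 rows; each row shifts and turns the commanded pose from where the row before left it, along the tool's axes as they then stand; what a row does not reach is not made up. A row lasts 1/10 s, in which the tool goes at most 50 mm and 8.59 degrees, less where a joint would pass 70% of its speed; a pose out of reach is approached as far as the arm can. A call is refused whole if a number of a shift passes 1 or a number of a turn 1, either way. A call with a gripper value outside its range is refused whole. The fingers move at their own pace and stop on an object; "squeeze" is the grip in N (left out, the last holds). Time passes only in rows, so rows that do not move let the fingers close. It gives the time, the measured TCP pose, the force, the opening and the grip force at its end, in the units of the state.
- env.observe(): the state, without advancing time (a new reading comes with each control period).
- imaging.get_image(name): name is "scene" or "side" or "wrist"; returns (picture, depth): 400x640x3 uint8, blue, green, red; 400x640 float32, m along the optical axis (not along the pixel's ray), 0 where there is no reading.
- imaging.camera_info(name): a dict with "camera_matrix" (3x3 intrinsics, pixels), "k1" (the pictures are not rectified: a ray, as slopes to the right and down, at radius r is drawn at 1 + k1 r^2 times it, then the intrinsics apply), "rvec" (rotation vector, rad) and "tvec" (3), from world to camera coordinates, as OpenCV has them. Camera axes: x right, y down, z forward; pixel columns grow to the right and rows downward; lengths in m; the calibration is good to about 2 mm. A picture is of the moment at which its call begins: read the wrist's pose just before it. camera_info takes no time and is no camera call; for the wrist camera it gives the pose at the moment of the call.
- env.close_job(): hands the job in; it is judged then, once.
The state is a dict: "time_s": time; "q": joint angles; "qvel": joint speeds; "joint_efforts": joint torques, N m; "position": TCP position; "tool_rot": TCP orientation; "ft_force": force on the tool from outside, world axes, zero at the start; "wrist_torque": the same for the moment, N m; "grip_width": finger opening in m; "gripper_force": force on a finger pad.
Only numpy, scipy, OpenCV 4.12 (cv2) and the standard library are available. Lean on these libraries where they do the work, as an engineer would, in place of code of your own. Each camera call takes 0.05 s, during which the arm holds its last target. There are 200 camera calls.

### The job

The blank bolted in the fixture leaves a gap between itself and the fixture's left-hand rail (left as seen from the robot). Choose the two black packers whose thicknesses together fill that gap snugly, with only about 2 mm of play, and slide them in side by side from the open front, under the straps, standing upright on the bed, until both are fully home against the back stop and flush with the front. Do not force them or press hard on the fixture, and leave the other two packers and everything else on the bed where they are.

Things in the scene. Friction and masses are not known exactly. Their poses are not given: they have to be found in the camera images.
- fixture: Rigid steel fixture fixed to the bed, never turned. Origin: on the bed, front end of the left (+y) rail's inner face; x runs from the open front (facing the robot) inward, y left. Rails 34 mm high along x, y = 0 to 26 and -126 to -100 mm: channel 100 mm wide, its floor is the bed. Back stop at x = 90 mm; whole fixture ends at x = 112 mm. Front rail corners rounded 5 mm.
- slot_back (a point): On the bed, where the left rail's inner face meets the back stop (fixture x = 90 mm, y = 0).
- strap (a point): Middle of the top of the front strap. Two fixed flat straps bridge the channel, 34 to 42 mm above the bed, at fixture x = 21 to 35 and 63 to 77 mm; screw heads over the rails reach 49 mm. So packers can only enter from the front.
- blank_a: Grooved aluminium blank, 64 mm wide (y), 90 long (x), 30 high, immovable, never turned. Origin on the bed at the front of its right (-y) side. One of the three, varying, is bolted in the fixture against the right rail and the stop (origin at fixture x = 0, y = -100 mm); with this one the gap to the left rail is 36 mm. The two spares are screwed to the bed left and right of the fixture.
- blank_b: Grooved aluminium blank, 57 mm wide (y), 90 long (x), 30 high, immovable, never turned. Origin on the bed at the front of its right (-y) side. One of the three, varying, is bolted in the fixture against the right rail and the stop (origin at fixture x = 0, y = -100 mm); with this one the gap to the left rail is 43 mm. The two spares are screwed to the bed left and right of the fixture.
- blank_c: Grooved aluminium blank, 43 mm wide (y), 90 long (x), 30 high, immovable, never turned. Origin on the bed at the front of its right (-y) side. One of the three, varying, is bolted in the fixture against the right rail and the stop (origin at fixture x = 0, y = -100 mm); with this one the gap to the left rail is 57 mm. The two spares are screwed to the bed left and right of the fixture.
- packer_10: Loose black plastic packer bar, 10 mm thick (own y), 90 long (own x), 30 high, about 38 g, standing on the bed, upright corners rounded 4 mm. Origin: centre of its underside. The four differ only in thickness (10, 17, 24, 38 mm); they lie on both sides of the fixture in any order, turned up to 0.5 rad.
- packer_17: Loose black plastic packer bar, 17 mm thick (own y), 90 long (own x), 30 high, about 64 g, standing on the bed, upright corners rounded 4 mm. Origin: centre of its underside. The four differ only in thickness (10, 17, 24, 38 mm); they lie on both sides of the fixture in any order, turned up to 0.5 rad.
- packer_24: Loose black plastic packer bar, 24 mm thick (own y), 90 long (own x), 30 high, about 91 g, standing on the bed, upright corners rounded 4 mm. Origin: centre of its underside. The four differ only in thickness (10, 17, 24, 38 mm); they lie on both sides of the fixture in any order, turned up to 0.5 rad.
- packer_38: Loose black plastic packer bar, 38 mm thick (own y), 90 long (own x), 30 high, about 144 g, standing on the bed, upright corners rounded 4 mm. Origin: centre of its underside. The four differ only in thickness (10, 17, 24, 38 mm); they lie on both sides of the fixture in any order, turned up to 0.5 rad.
- holder_1: Steel taper tool holder standing upright, 46 mm across, 116 mm high; bystander, leave alone. Origin at its underside, on its axis.
- holder_2: Steel taper tool holder standing upright, 46 mm across, 116 mm high; bystander, leave alone. Origin at its underside, on its axis.
- collet_1: Dark steel collet standing upright, 33 mm across, 46 mm high; bystander, leave alone. Origin at its underside, on its axis.
- collet_2: Dark steel collet standing upright, 33 mm across, 46 mm high; bystander, leave alone. Origin at its underside, on its axis.
- tube_1: Grey plastic tool tube standing upright, 54 mm across, 126 mm high; bystander, leave alone. Origin at its underside, on its axis.
- tube_2: Grey plastic tool tube standing upright, 54 mm across, 126 mm high; bystander, leave alone. Origin at its underside, on its axis.
- wrench: Open wrench lying on the bed, 160 mm long; bystander, leave alone. Origin at its underside.
There are look-alikes about, which are no part of the job. Leave any purple or turquoise look-alike of the packer_38 alone. Leave any blue look-alike of the packer_17 alone.

How it is judged (in metres and radians):
At the end, for the whole second after the job is handed in: The matching pair (10+24 mm for the 36 mm gap, 17+24 for 43, 17+38 for 57) stands upright on the bed (0.08 rad, 4 mm) between left rail and blank, along the fixture within 0.06 rad, home against the stop within 5 mm, at rest; the other two packers are within 60 mm of their start (((x of blank_a in the frame of fixture between -0.03 and 0.03 m and x of packer_10 in the frame of fixture between 0.04 and 0.049 m and y of packer_10 in the frame of fixture between -0.06 and 0 m and z of each of packer_10, packer_24 in the frame of fixture below 0.004 m and angle between the x axis of each of packer_10, packer_24 and the x axis of fixture, either way round below 0.06 rad and angle between each of packer_10, packer_24's own z axis and vertical below 0.08 rad and linear speed of each of packer_10, packer_24 below 0.02 m/s and x of packer_24 in the frame of fixture between 0.04 and 0.049 m and y of packer_24 in the frame of fixture between -0.06 and 0 m and distance of each of packer_17, packer_38 from where it was at the start of the episode below 0.06 m) or (x of blank_b in the frame of fixture between -0.03 and 0.03 m and x of packer_17 in the frame of fixture between 0.04 and 0.049 m and y of packer_17 in the frame of fixture between -0.06 and 0 m and z of each of packer_17, packer_24 in the frame of fixture below 0.004 m and angle between the x axis of each of packer_17, packer_24 and the x axis of fixture, either way round below 0.06 rad and angle between each of packer_17, packer_24's own z axis and vertical below 0.08 rad and linear speed of each of packer_17, packer_24 below 0.02 m/s and x of packer_24 in the frame of fixture between 0.04 and 0.049 m and y of packer_24 in the frame of fixture between -0.06 and 0 m and distance of each of packer_10, packer_38 from where it was at the start of the episode below 0.06 m) or (x of blank_c in the frame of fixture between -0.03 and 0.03 m and x of packer_17 in the frame of fixture between 0.04 and 0.049 m and y of packer_17 in the frame of fixture between -0.06 and 0 m and z of each of packer_17, packer_38 in the frame of fixture below 0.004 m and angle between the x axis of each of packer_17, packer_38 and the x axis of fixture, either way round below 0.06 rad and angle between each of packer_17, packer_38's own z axis and vertical below 0.08 rad and linear speed of each of packer_17, packer_38 below 0.02 m/s and x of packer_38 in the frame of fixture between 0.04 and 0.049 m and y of packer_38 in the frame of fixture between -0.06 and 0 m and distance of each of packer_10, packer_24 from where it was at the start of the episode below 0.06 m))); the robot touches nothing.
It fails at once if a bystander is knocked over or shifted more than 30 mm (distance of any of holder_1, holder_2, collet_1, collet_2, tube_1, tube_2, wrench from where it was at the start of the episode above 0.03 m or angle between any of holder_1, holder_2, collet_1, collet_2, tube_1, tube_2's own z axis and vertical above 0.5 rad).
It fails at once if the fixture or a blank is pressed with more than 45 N (contact force between any of fixture, blank_a, blank_b, blank_c and anything else above 45 N).
It also fails if it takes over 70 s, if anything falls off the work surface, if the arm or the gripper's body presses on something with over 40 N, if the wrist force passes 120 N, or if a joint passes its speed limit or range.

## Working session

There is one attempt and no reset: what is moved stays moved. The work goes in short steps, Python scripts to look and compute and a tool call to move; the robot and the scene stay as the last step left them, time stands still between calls to the robot, and variables do not carry over. Pictures are saved under pics/ and viewed, at most 10 in all, crops included, and the job is handed in when it is done.

Besides the shell and the picture viewer there is one more tool, called as name(argument=value, ...) on one line, values as JSON. arm_command: Moves the arm, as the interface text tells. Its arguments: {"type":"object","properties":{"turn":{"type":"array"},"xyz":{"type":"array"},"claw":{"type":"array"},"squeeze":{"type":"number"}},"required":["turn","xyz","claw"]}

```bash
mkdir -p pics; cat > h.py <<'E'
import numpy as np, cv2
from rig import env, imaging
def snap(n,f):
    ci=imaging.camera_info(n); im,d=imaging.get_image(n); cv2.imwrite('pics/%s.png'%f,im); np.savez('pics/%s.npz'%f,im=im,d=d,K=ci['camera_matrix'],k1=ci['k1'],r=np.array(ci['rvec'],float),t=np.array(ci['tvec'],float))
def load(f): return np.load('pics/%s.npz'%f)
def dist(c): return np.array([float(c['k1']),0,0,0,0])
def ray(c,uv):
    p=cv2.undistortPoints(np.array(uv,float).reshape(-1,1,2),c['K'],dist(c)).reshape(-1,2)
    R=cv2.Rodrigues(c['r'].reshape(3))[0]; o=-R.T@c['t'].reshape(3)
    return o,np.c_[p,np.ones(len(p))]@R
def at_z(c,uv,z):
    o,d=ray(c,uv); return o+d*((z-o[2])/d[:,2])[:,None]
def cloud(c):
    v,u=np.mgrid[0:400,0:640]; o,d=ray(c,np.c_[u.ravel(),v.ravel()])
    return (o+d*c['d'].reshape(-1,1)).reshape(400,640,3)
def proj(c,P): return cv2.projectPoints(np.array(P,float).reshape(-1,1,3),c['r'],c['t'],c['K'],dist(c))[0].reshape(-1,2)
E
python3 - <<'E'
from h import *
for n in ['scene','side']: snap(n,n+'0')
snap('wrist','wrist0')
for n in ['scene0','side0','wrist0']:
    c=load(n); print(n,ray(c,[[320,200]]))
a=load('scene0')['im'];cv2.imwrite('pics/s0.png',cv2.resize(a,(800,500)))
E
```

```text
scene0 (array([0.89486202, 0.5119699 , 0.8296012 ]), array([[-0.34011148, -0.53572113, -0.77300104]]))
side0 (array([ 0.2113684 , -1.01390431,  1.06127115]), array([[ 0.22634816,  0.66280179, -0.71391818]]))
wrist0 (array([0.55095344, 0.0699583 , 0.37404869]), array([[ 0.00466511, -0.2849958 , -0.95864509]]))
```

View pics/s0.png

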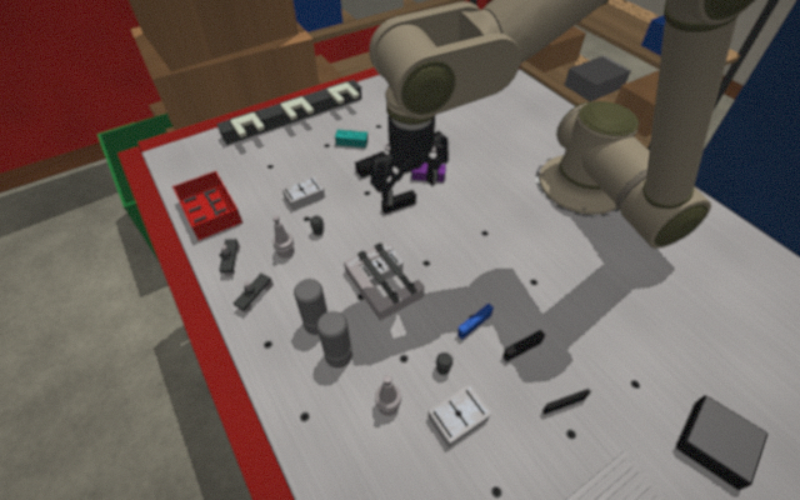

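View pics/wrist0.png

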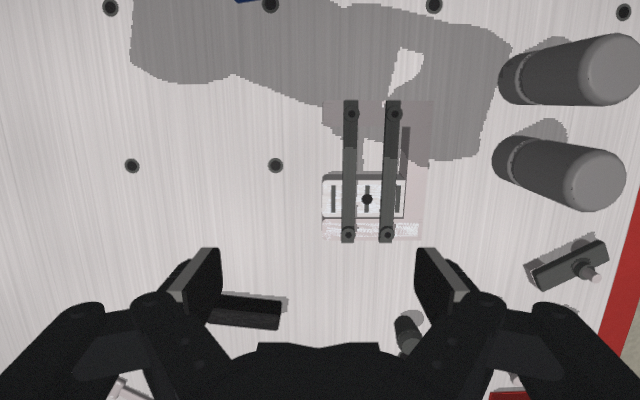

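The scene view (800-wide) shows the fixture at (383,278), black bars at (524,345), (565,402), (398,202) and (372,163), and look-alikes in blue (476,320), purple (429,173) and turquoise (351,138). The wrist view shows the fixture at u 322–432, v 100–240, with its blank against the right rail. Next I'll measure the fixture and bars.

```bash
cat > seg.py <<'E'
from h import *
def bars(f,zmin=.018,zmax=.04,show=True):
    c=load(f);P=cloud(c);im=c['im'];d=c['d']
    mx=im.max(2).astype(int);sat=mx-im.min(2)
    m=(d>0)&(P[...,2]>zmin)&(P[...,2]<zmax)&(mx<80)&(P[...,0]>.2)&(P[...,0]<.95)&(abs(P[...,1])<.6)
    n,l,st,ce=cv2.connectedComponentsWithStats(m.astype(np.uint8))
    for i in range(1,n):
        if st[i,4]<60: continue
        Q=P[l==i];r=cv2.minAreaRect((Q[:,:2]*1000).astype(np.float32))
        print(f,st[i,4],'uv',ce[i].round(),'xy',np.round(r[0]),'size',np.round(r[1],1),'ang %.1f'%r[2],'z',np.percentile(Q[:,2],[10,50,90]).round(4),'sat',np.median(sat[l==i]),mx[l==i].mean().round())
if __name__=='__main__':
    for f in ['scene0','side0','wrist0']: bars(f)
    c=load('wrist0');print(at_z(c,[[322,100],[322,240],[432,100],[432,240]],.034).round(4))
    # ortho mosaic at 1mm -> px
    X0,Y0=.25,-.45
    H=np.zeros((900,700,3),np.uint8)
    a=load('side0')['im'];cv2.imwrite('pics/side0b.png',cv2.resize(a,(800,500)))
E
python3 seg.py
```

```text
scene0 149 uv [294. 130.] xy [ 442. -341.] size [90.3 41.3] ang 0.5 z [0.0233 0.0287 0.0309] sat 3.0 35.0
scene0 181 uv [320. 160.] xy [ 459. -184.] size [25.5 86.6] ang 84.9 z [0.0202 0.0282 0.0307] sat 4.0 32.0
scene0 225 uv [183. 206.] xy [ 871. -235.] size [89.6 27.8] ang 62.9 z [0.024  0.0273 0.0304] sat 2.0 62.0
scene0 293 uv [202. 234.] xy [ 862. -115.] size [86.  28.1] ang 29.0 z [0.0227 0.0272 0.0297] sat 3.0 61.0
scene0 66 uv [314. 245.] xy [632.  71.] size [17.4 73.2] ang 80.7 z [0.0195 0.0234 0.0351] sat 4.0 76.0
scene0 289 uv [420. 275.] xy [462. 281.] size [17.7 91. ] ang 85.6 z [0.0242 0.029  0.031 ] sat 4.0 31.0
scene0 118 uv [271. 287.] xy [779. 115.] size [18.6 50.3] ang 69.6 z [0.0209 0.032  0.0371] sat 2.0 60.0
scene0 185 uv [454. 320.] xy [474. 406.] size [ 8.3 88.2] ang 76.5 z [0.0219 0.0298 0.0322] sat 3.0 41.0
scene0 368 uv [554. 346.] xy [323. 554.] size [109.6  35.8] ang 36.0 z [0.0214 0.0341 0.039 ] sat 4.0 28.0
side0 173 uv [208. 108.] xy [302. 577.] size [107.8  74.9] ang 16.0 z [0.0216 0.0311 0.0386] sat 2.0 25.0
side0 87 uv [261. 121.] xy [470. 405.] si
[... 735 characters left out ...]
ze [22.8 51.4] ang 4.2 z [0.0198 0.0276 0.037 ] sat 1.0 67.0
wrist0 476 uv [511. 154.] xy [762.  16.] size [51.2 22.1] ang 69.9 z [0.0205 0.0283 0.0371] sat 2.0 68.0
wrist0 80 uv [367. 199.] xy [604. -31.] size [ 9.7 11.9] ang 27.4 z [0.0306 0.0315 0.0322] sat 2.0 46.0
wrist0 797 uv [568. 261.] xy [ 859. -118.] size [89.7 27.7] ang 28.1 z [0.0198 0.0261 0.0291] sat 1.0 53.0
wrist0 1492 uv [245. 316.] xy [ 457. -185.] size [26.  89.7] ang 83.1 z [0.0226 0.0302 0.0313] sat 2.0 37.0
wrist0 263 uv [406. 330.] xy [ 663. -204.] size [30.5 13.3] ang 13.2 z [0.0215 0.0321 0.0388] sat 1.0 46.0
[[ 0.5544  0.0736  0.034 ]
 [ 0.5549 -0.0782  0.034 ]
 [ 0.6654  0.0741  0.034 ]
 [ 0.6796 -0.0784  0.034 ]]
```

```bash
ls pics
```

```text
s0.png
scene0.npz
scene0.png
side0.npz
side0.png
side0b.png
wrist0.npz
wrist0.png
```

View pics/side0b.png

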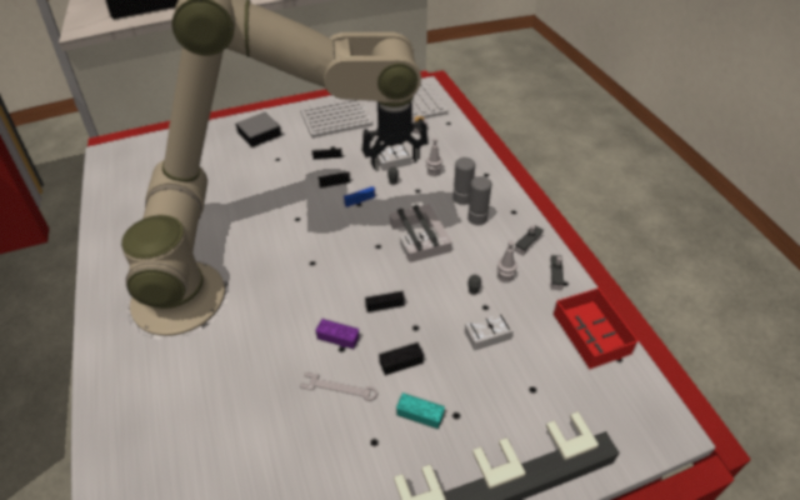

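The side view confirms four black bars: 24 mm at (457,-186), 38 at (440,-344), 17 at (461,279) and 10 at (472,405). I'll enlarge the fixture to identify the blank.

```bash
python3 - <<'E'
from h import *
c=load('wrist0');cv2.imwrite('pics/fix.png',cv2.resize(c['im'][85:255,300:450],None,fx=3.5,fy=3.5,interpolation=cv2.INTER_CUBIC))
P=cloud(c)
for u in (334,371,410):
    print(u,[(v,*(P[v,u]*1000).round().astype(int)) for v in range(94,250,4)])
E
```

```text
334 [(94, np.int64(568), np.int64(80), np.int64(2)), (98, np.int64(568), np.int64(76), np.int64(1)), (102, np.int64(567), np.int64(72), np.int64(34)), (106, np.int64(567), np.int64(68), np.int64(35)), (110, np.int64(567), np.int64(64), np.int64(34)), (114, np.int64(567), np.int64(60), np.int64(34)), (118, np.int64(567), np.int64(56), np.int64(36)), (122, np.int64(567), np.int64(52), np.int64(35)), (126, np.int64(568), np.int64(46), np.int64(1)), (130, np.int64(568), np.int64(41), np.int64(0)), (134, np.int64(568), np.int64(37), np.int64(1)), (138, np.int64(569), np.int64(32), np.int64(1)), (142, np.int64(569), np.int64(28), np.int64(1)), (146, np.int64(569), np.int64(23), np.int64(1)), (150, np.int64(569), np.int64(19), np.int64(0)), (154, np.int64(569), np.int64(14), np.int64(1)), (158, np.int64(569), np.int64(10), np.int64(1)), (162, np.int64(569), np.int64(5), np.int64(1)), (166, np.int64(569), np.int64(0), np.int64(0)), (170, np.int64(569), np.int64(-5), np.int64(1)), (174, np.int64(569), np.int64(-9), np.int64(2)), (178, np.int64(568), np.int64(-9), np.int64(22)), (182, np.int64
[... 4069 characters left out ...]
64(650), np.int64(-24), np.int64(34)), (198, np.int64(650), np.int64(-29), np.int64(35)), (202, np.int64(651), np.int64(-33), np.int64(35)), (206, np.int64(651), np.int64(-38), np.int64(35)), (210, np.int64(651), np.int64(-42), np.int64(35)), (214, np.int64(652), np.int64(-47), np.int64(34)), (218, np.int64(652), np.int64(-52), np.int64(34)), (222, np.int64(653), np.int64(-56), np.int64(35)), (226, np.int64(653), np.int64(-61), np.int64(35)), (230, np.int64(653), np.int64(-66), np.int64(35)), (234, np.int64(654), np.int64(-71), np.int64(35)), (238, np.int64(654), np.int64(-76), np.int64(34)), (242, np.int64(665), np.int64(-95), np.int64(1)), (246, np.int64(665), np.int64(-101), np.int64(1))]
```

View pics/fix.png

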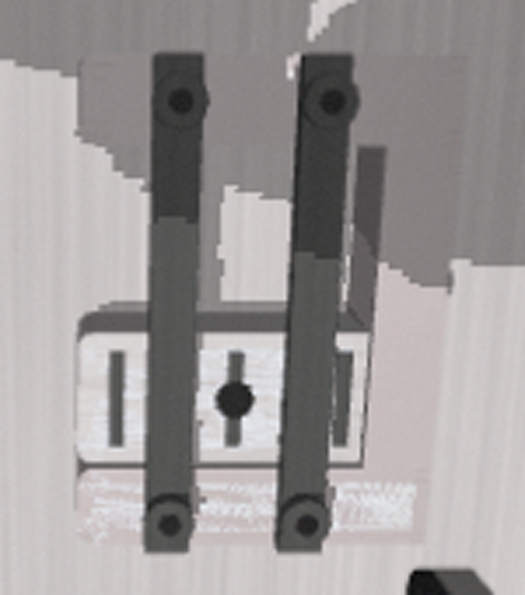

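The blank's left side is at y≈-9 mm and the rail's inner face at ≈+48 mm. That makes the gap 57 mm, so it's blank_c and the pair is 17 + 38. Four bars are black: 38 (440,-344), 24 (457,-186), 17 (461,279) and 10 (472,405). The purple and turquoise 38-like bars and the blue 17-like bar are excluded by colour. I'll turn the hand and hover over the 38.

```bash
python3 - <<'E'
from h import *
s=env.observe();print(s['time_s'],s['position'],np.round(s['tool_rot'],3),s['grip_width'])
E
```

```text
0.15 [5.49779504e-01 4.40593706e-05 2.30845903e-01] [[ 0.     1.    -0.001]
 [ 1.    -0.     0.   ]
 [ 0.    -0.001 -1.   ]] 0.08551442372002241
```

arm_command(turn=[[0,0,0],[0,0,0],[0,0,0],[0,0,0],[0,0,0],[0,0,0],[0,0,0],[0,0,0]], xyz=[[-0.86,-0.33,0],[-0.86,-0.33,0],[-0.86,-0.33,0],[-0.86,-0.33,0],[-0.86,-0.33,0],[-0.86,-0.33,0],[-0.86,-0.33,0],[-0.86,-0.33,0]], claw=[85,85,85,85,85,85,85,85])

```text
time_s: 0.95
position: [0.4169, -0.3456, 0.2312]
tool_rot: [[0.0, 1.0, -0.0], [1.0, -0.0, 0.0], [0.0, -0.0, -1.0]]
ft_force: [1.2, 0.2, 0.0]
grip_width: 0.0851
gripper_force: 0.0
```

arm_command(turn=[[0,0,-1],[0,0,-1],[0,0,-1],[0,0,-1],[0,0,-1],[0,0,-1],[0,0,-1],[0,0,-1],[0,0,-1]], xyz=[[0,0,0],[0,0,0],[0,0,0],[0,0,0],[0,0,0],[0,0,0],[0,0,0],[0,0,0],[0,0,0]], claw=[85,85,85,85,85,85,85,85,85])

```text
time_s: 1.85
position: [0.4179, -0.3439, 0.231]
tool_rot: [[-0.71, 0.705, -0.0], [0.705, 0.71, 0.001], [0.001, 0.0, -1.0]]
ft_force: [0.2, -0.0, -0.6]
grip_width: 0.0852
gripper_force: 0.0
```

arm_command(turn=[[0,0,-1],[0,0,-1],[0,0,-1],[0,0,-1],[0,0,-1],[0,0,-1],[0,0,-1],[0,0,-1],[0,0,-1],[0,0,0],[0,0,0]], xyz=[[0,0,0],[0,0,0],[0,0,0],[0,0,0],[0,0,0],[0,0,0],[0,0,0],[0,0,0],[0,0,0],[0,0,0],[0,0,0]], claw=[85,85,85,85,85,85,85,85,85,85,85])

```text
time_s: 2.95
position: [0.4179, -0.3439, 0.2312]
tool_rot: [[-1.0, 0.002, -0.0], [0.002, 1.0, 0.0], [0.0, 0.0, -1.0]]
ft_force: [0.6, -0.0, -0.2]
grip_width: 0.0848
gripper_force: 0.0
```

```bash
python3 - <<'E'
from h import *
s=env.observe();print(s['time_s'],s['position'],np.round(s['tool_rot'],3),s['q'])
snap('wrist','w1')
import seg; seg.bars('w1')
E
```

```text
2.95 [ 0.41793598 -0.34394989  0.23117972] [[-1.     0.002 -0.   ]
 [ 0.002  1.     0.   ]
 [ 0.     0.    -1.   ]] [-5.19909299e+01  2.09433750e+01  7.57245476e+01 -5.13219535e-04
  8.33519210e+01 -1.41857547e+02]
w1 2701 uv [317. 188.] xy [ 441. -344.] size [90.1 36.1] ang 0.6 z [0.0296 0.0306 0.0315] sat 2.0 47.0
w1 2006 uv [457. 201.] xy [ 456. -186.] size [25.9 89.9] ang 83.2 z [0.0247 0.0306 0.0316] sat 2.0 31.0
w1 216 uv [591. 297.] xy [576.  -9.] size [138.4  13.8] ang 86.7 z [0.0269 0.0376 0.0396] sat 1.0 54.0
w1 153 uv [613. 323.] xy [620.  36.] size [24.8 68.7] ang 15.5 z [0.0234 0.0373 0.0396] sat 2.0 59.0
w1 112 uv [409. 348.] xy [ 656. -224.] size [ 8.  24.2] ang 46.0 z [0.019  0.0239 0.0315] sat 1.0 44.0
```

View pics/w1.png

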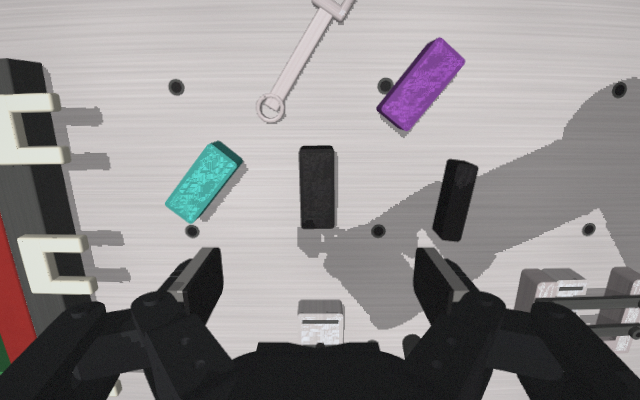

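The wrist view shows the black 38 at u 300–335, v 147–228, turquoise at (204,183) and purple at (421,85). It sits at (441,-344) mm, almost straight. I'll grip it near its rear end.

arm_command(turn=[[0,0,-0.12],[0,0,0],[0,0,0],[0,0,0],[0,0,0],[0,0,0],[0,0,0]], xyz=[[0.18,0,0.75],[0,0,0.9],[0,0,0.9],[0,0,0.9],[0,0,0.7],[0,0,0.35],[0,0,0]], claw=[85,85,85,85,85,85,85])

```text
time_s: 3.7
position: [0.4082, -0.343, 0.0041]
tool_rot: [[-1.0, -0.009, -0.003], [-0.009, 1.0, 0.004], [0.003, 0.004, -1.0]]
ft_force: [0.4, 0.2, -0.5]
grip_width: 0.0854
gripper_force: 0.0
```

arm_command(turn=[[0,0,0],[0,0,0],[0,0,0],[0,0,0],[0,0,0],[0,0,0],[0,0,0],[0,0,0],[0,0,0],[0,0,0]], xyz=[[0,0,0],[0,0,0],[0,0,0],[0,0,0],[0,0,0],[0,0,0],[0,0,0],[0,0,0],[0,0,0],[0,0,0]], claw=[30,30,30,30,30,30,30,30,30,30], squeeze=40)

```text
time_s: 4.7
position: [0.4094, -0.3446, 0.0077]
tool_rot: [[-1.0, -0.01, 0.002], [-0.01, 1.0, -0.002], [-0.002, -0.002, -1.0]]
ft_force: [-1.1, 0.0, 5.9]
grip_width: 0.0375
gripper_force: 40.8
```

arm_command(turn=[[0,0,0],[0,0,0.115],[0,0,0],[0,0,0],[0,0,0],[0,0,0],[0,0,0],[0,0,0],[0,0,0],[0,0,0],[0,0,0],[0,0,0]], xyz=[[0,0,-0.7],[0,0,-0.9],[-0.125,0.89,0],[-0.125,0.89,0],[-0.125,0.89,0],[-0.125,0.89,0],[-0.125,0.89,0],[-0.125,0.89,0],[-0.125,0.89,0],[-0.125,0.89,0],[0,0,0],[0,0,0]], claw=[30,30,30,30,30,30,30,30,30,30,30,30])

```text
time_s: 5.9
position: [0.4588, 0.0127, 0.0867]
tool_rot: [[-1.0, -0.003, 0.001], [-0.003, 1.0, -0.0], [-0.0, -0.0, -1.0]]
ft_force: [-0.1, -0.5, -1.3]
grip_width: 0.0374
gripper_force: 41.5
```

```bash
python3 - <<'E'
from h import *
s=env.observe();print(s['time_s'],s['position'],np.round(s['tool_rot'],4),s['ft_force'],s['grip_width'])
snap('wrist','w2')
c=load('w2');P=cloud(c)
cv2.imwrite('pics/w2b.png',cv2.resize(c['im'],(800,500)))
for n in ('w2',):
  for z0,z1 in ((.08,.13),):
    m=(P[...,2]>z0)&(P[...,2]<z1)&(c['d']>0)
    print(m.sum())
# packer top corners expected
x,y,z=s['position']
print(proj(c,[[x+dx,y+dy,z+.024] for dx in(-13,77) for dy in (-.019,.019) for dx in [dx/1000]]).round())
E
```

```text
5.9 [0.4587735  0.01274564 0.08667793] [[-1.0e+00 -2.8e-03  5.0e-04]
 [-2.8e-03  1.0e+00 -3.0e-04]
 [-5.0e-04 -3.0e-04 -1.0e+00]] [-0.06919838 -0.51866084 -1.28944811] 0.037388828778819945
14099
[[268. 247.]
 [362. 276.]
 [276. 417.]
 [362. 276.]]
```

View pics/w2b.png

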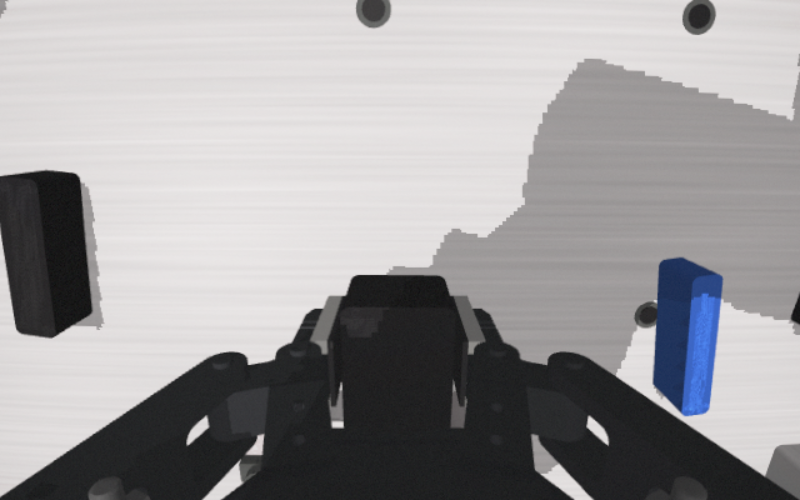

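The view shows the packer held squarely, with its rear top edge at v≈307 in the 800 px view, as predicted. The fixture itself is hidden. From the edges in the first wrist image, the front is at x≈0.555, the rail inner face at y≈0.0474 and the blank side at y≈-0.0096.

arm_command(turn=[[0,0,0.03],[0,0,0],[0,0,0],[0,0,0],[0,0,0]], xyz=[[0,-0.045,0.6],[0,0,0.6],[0,0,0.25],[0,0,0.11],[0,0,0]], claw=[30,30,30,30,30])

```text
time_s: 6.45
position: [0.4589, 0.0086, 0.0084]
tool_rot: [[-1.0, 0.004, -0.0], [0.004, 1.0, -0.0], [0.0, -0.0, -1.0]]
ft_force: [1.1, 0.5, -1.6]
grip_width: 0.0371
gripper_force: 41.6
```

arm_command(turn=[[0,0,0],[0,0,0],[0,0,0],[0,0,0],[0,0,0]], xyz=[[-0.2,0,0],[-0.2,0,0],[-0.15,0,0],[-0.1,0,0],[0,0,0]], claw=[30,30,30,30,30])

```text
time_s: 6.95
position: [0.4921, 0.0096, 0.0084]
tool_rot: [[-1.0, 0.002, 0.001], [0.002, 1.0, -0.0], [-0.001, -0.0, -1.0]]
ft_force: [0.6, -0.6, -2.1]
grip_width: 0.0372
gripper_force: 41.6
```

arm_command(turn=[[0,0,0],[0,0,0],[0,0,0],[0,0,0],[0,0,0]], xyz=[[-0.15,0.02,0],[-0.15,0,0],[-0.15,0,0],[-0.1,0,0],[0,0,0]], claw=[30,30,30,30,30])

```text
time_s: 7.45
position: [0.5196, 0.0106, 0.0083]
tool_rot: [[-1.0, 0.002, 0.001], [0.002, 1.0, -0.0], [-0.001, -0.0, -1.0]]
ft_force: [-0.2, -0.4, -2.2]
grip_width: 0.0367
gripper_force: 41.6
```

arm_command(turn=[[0,0,0],[0,0,0],[0,0,0],[0,0,0],[0,0,0]], xyz=[[-0.1,0,0],[-0.1,0,0],[-0.1,0,0],[-0.06,0,0],[0,0,0]], claw=[30,30,30,30,30])

```text
time_s: 7.95
position: [0.5373, 0.0106, 0.0083]
tool_rot: [[-1.0, 0.002, 0.0], [0.002, 1.0, -0.0], [-0.0, -0.0, -1.0]]
ft_force: [0.0, -0.3, -1.4]
grip_width: 0.0377
gripper_force: 41.6
```

arm_command(turn=[[0,0,0],[0,0,0],[0,0,0],[0,0,0],[0,0,0],[0,0,0],[0,0,0],[0,0,0]], xyz=[[0,-0.014,0],[0,0,0],[0,0,0],[0,0,0],[0,0,0],[0.2,0,-0.06],[0.4,0,0],[0.25,0,0]], claw=[30,60,60,60,60,60,60,60])

```text
time_s: 8.75
position: [0.4925, 0.0102, 0.0115]
tool_rot: [[-1.0, 0.002, -0.001], [0.002, 1.0, 0.0], [0.001, 0.0, -1.0]]
ft_force: [0.3, 0.4, -1.0]
grip_width: 0.0599
gripper_force: 0.0
```

arm_command(turn=[[0,0,0],[0,0,0],[0,0,0],[0,0,0],[0,0,0],[0,0,0],[0,0,0],[0,0,0]], xyz=[[0,0,0],[0,0,0],[0,0,0],[0,0,0],[0,0,0],[0,0,0],[0,0,0],[0,0,0]], claw=[0,0,0,0,0,0,0,0])

```text
time_s: 9.55
position: [0.4944, 0.01, 0.0113]
tool_rot: [[-1.0, 0.002, -0.0], [0.002, 1.0, 0.0], [0.0, 0.0, -1.0]]
ft_force: [0.1, -0.7, -0.5]
grip_width: -0.0001
gripper_force: 0.0
```

arm_command(turn=[[0,0,0],[0,0,0],[0,0,0],[0,0,0],[0,0,0],[0,0,0],[0,0,0]], xyz=[[-0.2,0,0],[-0.15,0,0],[-0.15,0,0],[-0.15,0,0],[-0.1,0,0],[-0.1,0,0],[0,0,0]], claw=[0,0,0,0,0,0,0])

```text
time_s: 10.25
position: [0.5377, 0.0098, 0.0113]
tool_rot: [[-1.0, 0.002, 0.001], [0.002, 1.0, -0.0], [-0.001, -0.0, -1.0]]
ft_force: [0.1, 0.3, -0.6]
grip_width: -0.0003
gripper_force: 0.0
```

```bash
python3 - <<'E'
from h import *
s=env.observe();print(s['time_s'],s['position'],s['ft_force'])
snap('scene','s1')
c=load('s1')
cv2.imwrite('pics/s1c.png',cv2.resize(c['im'][160:300,230:400],None,fx=4,fy=4,interpolation=cv2.INTER_CUBIC))
E
```

```text
10.25 [0.5377448  0.00982291 0.01130176] [ 0.12191294  0.25889149 -0.59617142]
```

View pics/s1c.png

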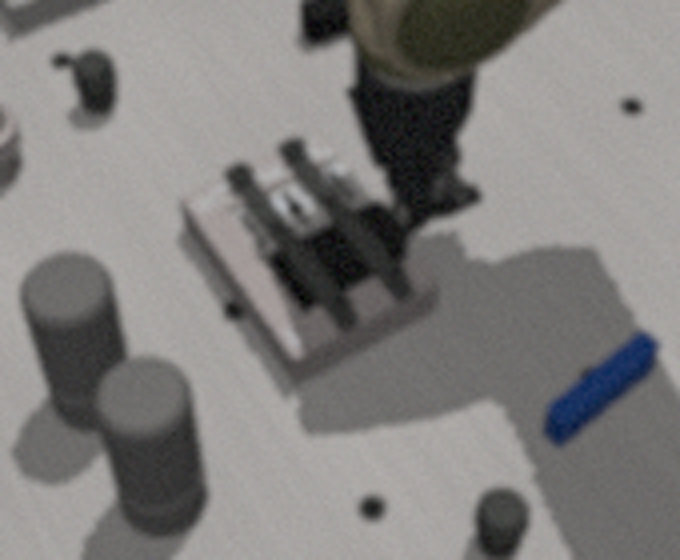

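The crop shows the 38 in the channel under both straps, beside the blank, with the fingers behind it at (410,200). I'll push the last few millimetres and watch the force.

arm_command(turn=[[0,0,0],[0,0,0],[0,0,0],[0,0,0]], xyz=[[-0.04,0,0],[-0.04,0,0],[0,0,0],[0,0,0]], claw=[0,0,0,0])

```text
time_s: 10.7
position: [0.541, 0.0099, 0.0114]
tool_rot: [[-1.0, 0.002, 0.001], [0.002, 1.0, -0.0], [-0.001, -0.0, -1.0]]
ft_force: [0.4, -0.1, 0.9]
grip_width: -0.0001
gripper_force: 0.0
```

arm_command(turn=[[0,0,0],[0,0,0],[0,0,0]], xyz=[[-0.02,0,0],[0,0,0],[0,0,0]], claw=[0,0,0])

```text
time_s: 11.0
position: [0.5416, 0.0099, 0.0114]
tool_rot: [[-1.0, 0.002, -0.0], [0.002, 1.0, 0.0], [0.0, 0.0, -1.0]]
ft_force: [-2.3, -0.3, 2.2]
grip_width: 0.0003
gripper_force: 1.4
```

arm_command(turn=[[0,0,0],[0,0,0],[0,0,0]], xyz=[[-0.015,0,0],[0,0,0],[0,0,0]], claw=[0,0,0])

```text
time_s: 11.3
position: [0.5426, 0.0099, 0.0114]
tool_rot: [[-1.0, 0.002, 0.0], [0.002, 1.0, 0.0], [-0.0, 0.0, -1.0]]
ft_force: [-2.6, -0.5, 1.4]
grip_width: -0.0001
gripper_force: 1.3
```

arm_command(turn=[[0,0,0],[0,0,0],[0,0,0]], xyz=[[-0.02,0,0],[0,0,0],[0,0,0]], claw=[0,0,0])

```text
time_s: 11.6
position: [0.543, 0.0099, 0.0113]
tool_rot: [[-1.0, 0.002, -0.001], [0.002, 1.0, 0.0], [0.001, 0.0, -1.0]]
ft_force: [-5.2, -0.7, 4.0]
grip_width: 0.0002
gripper_force: 2.6
```

arm_command(turn=[[0,0,0],[0,0,0],[0,0,0]], xyz=[[-0.02,0,0],[0,0,0],[0,0,0]], claw=[0,0,0])

```text
time_s: 11.9
position: [0.543, 0.0099, 0.0113]
tool_rot: [[-1.0, 0.002, -0.004], [0.002, 1.0, 0.0], [0.004, 0.0, -1.0]]
ft_force: [-9.3, -1.9, 7.9]
grip_width: 0.0003
gripper_force: 4.8
```

The force rises with no motion at x=0.543, so the 38 is home. Next is the 17.

arm_command(turn=[[0,0,0],[0,0,0],[0,0,0],[0,0,0],[0,0,0],[0,0,0],[0,0,0],[0,0,0],[0,0,0],[0,0,0],[0,0,0],[0,0,0]], xyz=[[0.8,0,0],[0.8,0,-0.5],[0,0,-0.9],[0,0,-0.9],[0,0,-0.9],[0.1,0.9,-0.6],[0.1,0.9,0],[0.1,0.9,0],[0.1,0.9,0],[0.1,0.9,0],[0.1,0.9,0],[0,0,0]], claw=[0,0,20,85,85,85,85,85,85,85,85,85])

```text
time_s: 13.1
position: [0.4349, 0.2809, 0.1989]
tool_rot: [[-1.0, -0.003, 0.001], [-0.003, 1.0, 0.002], [-0.001, 0.002, -1.0]]
ft_force: [-0.6, 0.2, 0.6]
grip_width: 0.0854
gripper_force: 0.0
```

```bash
python3 - <<'E'
from h import *
snap('wrist','w3')
s=env.observe();print(s['time_s'],s['position'],np.round(s['tool_rot'],3))
import seg; seg.bars('w3'); seg.bars('w3',.026,.036)
snap('scene','s2');c=load('s2')
cv2.imwrite('pics/s2c.png',np.hstack([cv2.resize(c['im'][170:270,250:370],(480,400),interpolation=cv2.INTER_CUBIC),cv2.resize(load('w3')['im'],(320,200))[:, :].repeat(2,0)]))
E
```

```text
13.15 [0.43529188 0.27873468 0.1987929 ] [[-1.    -0.002  0.001]
 [-0.002  1.     0.001]
 [-0.001  0.001 -1.   ]]
w3 2519 uv [607.  54.] xy [319. 552.] size [104.6  13.8] ang 20.9 z [0.0208 0.0313 0.039 ] sat 2.0 24.0
w3 1423 uv [316. 199.] xy [462. 280.] size [16.3 89.8] ang 85.8 z [0.0296 0.0306 0.0315] sat 2.0 34.0
w3 1137 uv [438. 208.] xy [472. 406.] size [11.1 88. ] ang 76.5 z [0.0217 0.0302 0.0313] sat 2.0 35.0
w3 248 uv [234. 237.] xy [505. 195.] size [82.1  1.2] ang 7.9 z [0.019  0.0234 0.0278] sat 49.0 76.0
w3 1237 uv [ 75. 292.] xy [567.   0.] size [149.7  30.8] ang 85.2 z [0.0223 0.0302 0.0378] sat 2.0 39.0
w3 69 uv [ 48. 318.] xy [604. -30.] size [11.3 11.8] ang 38.5 z [0.0303 0.0312 0.0319] sat 2.0 42.0
w3 309 uv [273. 324.] xy [609. 231.] size [30.7 12.8] ang 83.7 z [0.0208 0.0314 0.0372] sat 1.0 53.0
w3 94 uv [ 26. 331.] xy [617. -57.] size [ 3.3 38.9] ang 0.1 z [0.0355 0.0379 0.0397] sat 1.0 50.0
w3 100 uv [351. 333.] xy [618. 322.] size [ 4.7 45.6] ang 0.7 z [0.0304 0.0312 0.032 ] sat 1.0 62.0
w3 1020 uv [607.  54.] xy [321. 550.] size [101.8   6.7] ang 18.6 z [0.0271 0.0311 0.0352] sat 3.0 22.0
w3 1401 uv [316. 200.] xy [462. 280.] size [16.3 89.8] ang 85.8 z [0.0297 0.0306 0.0315] sat 2.0 35.0
w3 869 uv [440. 208.] xy [471. 406.] size [11.  86.8] ang 76.5 z [0.0285 0.0305 0.0315] sat 2.0 38.0
w3 757 uv [ 76. 290.] xy [566.   8.] size [47.7 25.8] ang 89.3 z [0.0287 0.0301 0.0311] sat 2.0 38.0
w3 69 uv [ 48. 318.] xy [604. -30.] size [11.3 11.8] ang 38.5 z [0.0303 0.0312 0.0319] sat 2.0 42.0
w3 175 uv [273. 325.] xy [609. 231.] size [30.7 12.8] ang 83.7 z [0.0275 0.0326 0.0354] sat 1.0 55.0
w3 100 uv [351. 333.] xy [618. 322.] size [ 4.7 45.6] ang 0.7 z [0.0304 0.0312 0.032 ] sat 1.0 62.0
```

View pics/s2c.png

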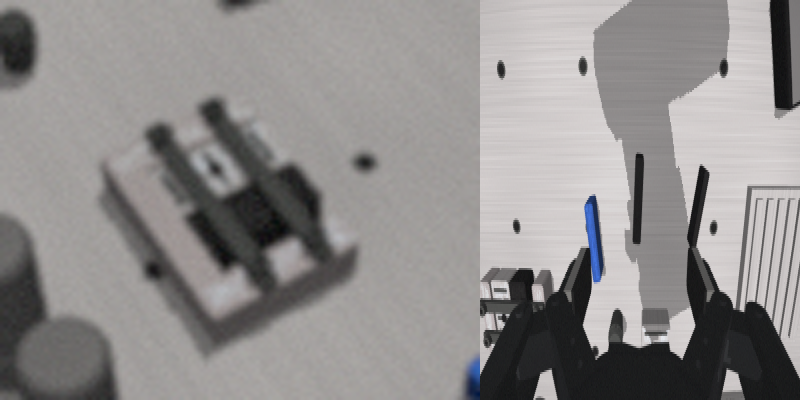

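Left: the 38 lies flush beside the blank. Right: the black 17 is at (639,198), the blue bar at (595,240) and the 10 at (697,205). I'll grip the 17 at its rear end.

arm_command(turn=[[0,0,0],[0,0,0.86],[0,0,0],[0,0,0],[0,0,0],[0,0,0],[0,0,0],[0,0,0]], xyz=[[0.104,0.072,0],[0,0,0.9],[0,0,0.9],[0,0,0.9],[0,0,0.7],[0,0,0.42],[0,0,0],[0,0,0]], claw=[85,60,50,50,50,50,50,50])

```text
time_s: 14.0
position: [0.4309, 0.2797, 0.0087]
tool_rot: [[-0.997, 0.079, 0.001], [0.079, 0.997, 0.0], [-0.001, 0.0, -1.0]]
ft_force: [-0.2, 0.0, 0.4]
grip_width: 0.05
gripper_force: 0.0
```

arm_command(turn=[[0,0,0],[0,0,0],[0,0,0],[0,0,0],[0,0,0],[0,0,0],[0,0,0]], xyz=[[0,0,0],[0,0,0],[0,0,0],[0,0,0],[0,0,0],[0,0,0],[0,0,0]], claw=[8,8,8,8,8,8,8], squeeze=40)

```text
time_s: 14.7
position: [0.431, 0.2803, 0.0093]
tool_rot: [[-0.997, 0.077, 0.002], [0.077, 0.997, 0.001], [-0.002, 0.001, -1.0]]
ft_force: [-0.4, -0.1, 5.8]
grip_width: 0.0161
gripper_force: 39.5
```

arm_command(turn=[[0,0,0],[0,0,-0.88],[0,0,0],[0,0,0],[0,0,0],[0,0,0],[0,0,0],[0,0,0],[0,0,0],[0,0,0],[0,0,0]], xyz=[[0,0,-0.7],[0,0,-0.9],[0,0,0],[-0.08,-0.807,0],[-0.08,-0.807,0],[-0.08,-0.807,0],[-0.08,-0.807,0],[-0.08,-0.807,0],[-0.08,-0.807,0],[0,0,0],[0,0,0]], claw=[8,8,8,8,8,8,8,8,8,8,8])

```text
time_s: 15.8
position: [0.4541, 0.0376, 0.0878]
tool_rot: [[-1.0, 0.003, -0.0], [0.003, 1.0, 0.0], [0.0, 0.0, -1.0]]
ft_force: [0.6, 0.1, -0.5]
grip_width: 0.0161
gripper_force: 39.4
```

```bash
python3 - <<'E'
from h import *
s=env.observe();print(s['time_s'],s['position'],np.round(s['tool_rot'],4),s['grip_width'])
snap('wrist','w4');c=load('w4')
cv2.imwrite('pics/w4c.png',cv2.resize(c['im'][190:380,220:420],None,fx=3,fy=3,interpolation=cv2.INTER_CUBIC))
x,y,z=s['position']
print(proj(c,[[x-.013,y+d,z-.009+.03] for d in(-.0085,.0085)]).round(1))
E
```

```text
15.8 [0.45406594 0.03761026 0.08784301] [[-1.0e+00  2.8e-03 -2.0e-04]
 [ 2.8e-03  1.0e+00  2.0e-04]
 [ 2.0e-04  2.0e-04 -1.0e+00]] 0.01609356910975529
[[294.6 244.1]
 [336.3 244. ]]
```

View pics/w4c.png

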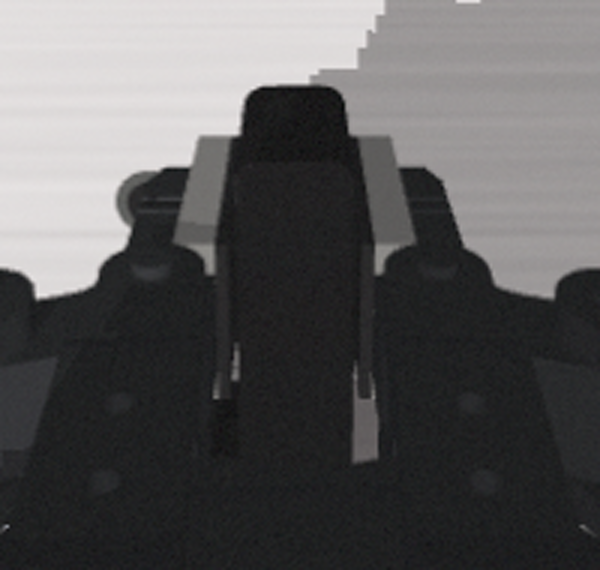

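The grip is square: the rear edge is at v≈244, as predicted, and the packer is centred between the pads. I'll lower it and insert it along the left rail.

arm_command(turn=[[0,0,-0.03],[0,0,0],[0,0,0],[0,0,0],[0,0,0]], xyz=[[0,0.012,0.6],[0,0,0.6],[0,0,0.25],[0,0,0.11],[0,0,0]], claw=[8,8,8,8,8])

```text
time_s: 16.35
position: [0.454, 0.0398, 0.0099]
tool_rot: [[-1.0, -0.004, -0.0], [-0.004, 1.0, 0.0], [0.0, 0.0, -1.0]]
ft_force: [-0.3, 0.2, -1.0]
grip_width: 0.0164
gripper_force: 39.7
```

arm_command(turn=[[0,0,0],[0,0,0],[0,0,0],[0,0,0],[0,0,0],[0,0,0],[0,0,0]], xyz=[[-0.2,0,0],[-0.15,0,0],[-0.08,0,0],[-0.06,0,0],[-0.06,0,0],[-0.05,0,0],[0,0,0]], claw=[8,8,8,8,8,8,8])

```text
time_s: 17.05
position: [0.4844, 0.0386, 0.0099]
tool_rot: [[-1.0, -0.002, -0.0], [-0.002, 1.0, -0.0], [0.0, -0.0, -1.0]]
ft_force: [-0.2, -0.8, -0.1]
grip_width: 0.0165
gripper_force: 39.7
```

arm_command(turn=[[0,0,0],[0,0,0],[0,0,0],[0,0,0]], xyz=[[-0.08,0,0],[-0.08,0,0],[-0.08,0,0],[0,0,0]], claw=[8,8,8,8])

```text
time_s: 17.45
position: [0.4963, 0.0383, 0.0098]
tool_rot: [[-1.0, -0.002, -0.0], [-0.002, 1.0, -0.001], [0.0, -0.001, -1.0]]
ft_force: [1.2, -4.1, -2.2]
grip_width: 0.016
gripper_force: 39.5
```

arm_command(turn=[[0,0,0.015],[0,0,0],[0,0,0],[0,0,0],[0,0,0],[0,0,0]], xyz=[[-0.08,0,0],[-0.1,0,0],[-0.1,0,0],[-0.1,0,0],[-0.1,0,0],[0,0,0]], claw=[8,8,8,8,8,8])

```text
time_s: 18.05
position: [0.5203, 0.0383, 0.0097]
tool_rot: [[-1.0, -0.001, -0.001], [-0.001, 1.0, -0.001], [0.001, -0.001, -1.0]]
ft_force: [-1.3, -4.2, -3.1]
grip_width: 0.0161
gripper_force: 39.4
```

arm_command(turn=[[0,0,0],[0,0,0],[0,0,0],[0,0,0]], xyz=[[-0.1,0,0],[-0.1,0,0],[-0.06,0,0],[0,0,0]], claw=[8,8,8,8])

```text
time_s: 18.45
position: [0.533, 0.0383, 0.0097]
tool_rot: [[-1.0, -0.001, -0.001], [-0.001, 1.0, -0.001], [0.001, -0.001, -1.0]]
ft_force: [-1.8, -5.9, -2.5]
grip_width: 0.0159
gripper_force: 39.5
```

arm_command(turn=[[0,0,0],[0,0,0],[0,0,0]], xyz=[[0,-0.012,0],[-0.08,0,0],[0,0,0]], claw=[8,8,8])

```text
time_s: 18.75
position: [0.5379, 0.0382, 0.01]
tool_rot: [[-1.0, -0.001, 0.001], [-0.001, 1.0, -0.0], [-0.001, -0.0, -1.0]]
ft_force: [1.0, -2.6, -1.3]
grip_width: 0.0161
gripper_force: 39.6
```

arm_command(turn=[[0,0,0],[0,0,0],[0,0,0],[0,0,0],[0,0,0],[0,0,0],[0,0,0],[0,0,0]], xyz=[[0,0,0],[0,0,0],[0,0,0],[0.1,0,-0.03],[0.3,0,0],[0.4,0,0],[0.1,0,0],[0,0,0]], claw=[40,40,40,40,40,40,40,40])

```text
time_s: 19.55
position: [0.492, 0.0382, 0.0117]
tool_rot: [[-1.0, -0.001, 0.0], [-0.001, 1.0, 0.0], [-0.0, 0.0, -1.0]]
ft_force: [1.0, 0.6, 0.0]
grip_width: 0.0397
gripper_force: 0.0
```

arm_command(turn=[[0,0,0],[0,0,0],[0,0,0],[0,0,0],[0,0,0],[0,0,0]], xyz=[[0,0,0],[0,0,0],[0,0,0],[0,0,0],[0,0,0],[0,0,0]], claw=[0,0,0,0,0,0])

```text
time_s: 20.15
position: [0.4923, 0.0381, 0.0114]
tool_rot: [[-1.0, -0.001, -0.0], [-0.001, 1.0, 0.0], [0.0, 0.0, -1.0]]
ft_force: [0.4, 0.6, 0.4]
grip_width: 0.0001
gripper_force: 0.0
```

arm_command(turn=[[0,0,0],[0,0,0],[0,0,0],[0,0,0],[0,0,0],[0,0,0],[0,0,0],[0,0,0]], xyz=[[-0.2,0,0],[-0.15,0,0],[-0.15,0,0],[-0.15,0,0],[-0.15,0,0],[-0.1,0,0],[-0.05,0,0],[0,0,0]], claw=[0,0,0,0,0,0,0,0])

```text
time_s: 20.95
position: [0.5401, 0.0382, 0.0114]
tool_rot: [[-1.0, -0.001, 0.0], [-0.001, 1.0, 0.0], [-0.0, 0.0, -1.0]]
ft_force: [-0.4, -0.5, -0.7]
grip_width: 0.0001
gripper_force: 0.0
```

arm_command(turn=[[0,0,0],[0,0,0],[0,0,0]], xyz=[[-0.03,0,0],[0,0,0],[0,0,0]], claw=[0,0,0])

```text
time_s: 21.25
position: [0.5413, 0.0382, 0.0115]
tool_rot: [[-1.0, -0.001, 0.0], [-0.001, 1.0, 0.0], [-0.0, 0.0, -1.0]]
ft_force: [-0.1, 0.1, 0.0]
grip_width: -0.0001
gripper_force: 0.0
```

arm_command(turn=[[0,0,0],[0,0,0],[0,0,0]], xyz=[[-0.02,0,0],[0,0,0],[0,0,0]], claw=[0,0,0])

```text
time_s: 21.55
position: [0.5423, 0.0382, 0.0115]
tool_rot: [[-1.0, -0.001, 0.0], [-0.001, 1.0, 0.0], [-0.0, 0.0, -1.0]]
ft_force: [0.1, -0.9, -0.6]
grip_width: 0.0001
gripper_force: 0.0
```

arm_command(turn=[[0,0,0],[0,0,0],[0,0,0]], xyz=[[-0.02,0,0],[0,0,0],[0,0,0]], claw=[0,0,0])

```text
time_s: 21.85
position: [0.543, 0.0382, 0.0114]
tool_rot: [[-1.0, -0.001, -0.001], [-0.001, 1.0, 0.0], [0.001, 0.0, -1.0]]
ft_force: [-1.9, -0.5, 1.5]
grip_width: 0.0001
gripper_force: 1.1
```

arm_command(turn=[[0,0,0],[0,0,0],[0,0,0]], xyz=[[-0.01,0,0],[0,0,0],[0,0,0]], claw=[0,0,0])

```text
time_s: 22.15
position: [0.543, 0.0382, 0.0114]
tool_rot: [[-1.0, -0.001, -0.002], [-0.001, 1.0, 0.0], [0.002, 0.0, -1.0]]
ft_force: [-6.1, -0.1, 3.5]
grip_width: 0.0001
gripper_force: 2.6
```

arm_command(turn=[[0,0,0],[0,0,0],[0,0,0],[0,0,0],[0,0,0],[0,0,0],[0,0,0],[0,0,0]], xyz=[[0.4,0,0],[0.8,0,0],[0.8,0,-0.5],[0.8,0,-0.9],[0,0,-0.9],[0,0,-0.9],[0,0,-0.9],[0,0,0]], claw=[0,0,0,0,0,0,0,0])

```text
time_s: 22.95
position: [0.4131, 0.0377, 0.2142]
tool_rot: [[-1.0, -0.001, 0.012], [-0.001, 1.0, -0.002], [-0.012, -0.002, -1.0]]
ft_force: [0.1, 0.1, -0.8]
grip_width: -0.0
gripper_force: 0.0
```

```bash
python3 - <<'E'
from h import *
s=env.observe();print(s['time_s'],s['position'])
snap('scene','s3');snap('side','d3');snap('wrist','w5')
print(proj(load('w5'),[[.554,.02,.03],[.644,.02,.03]]))
def cr(f,w):
    c=load(f);u,v=proj(c,[[.6,0,.03]])[0].astype(int);return cv2.resize(c['im'][v-w:v+w,u-w:u+w],(400,400),interpolation=cv2.INTER_CUBIC)
cv2.imwrite('pics/fin.png',np.hstack([cr('s3',45),cr('d3',40)]))
c=load('s3');P=cloud(c);mx=c['im'].max(2)
m=(mx<60)&(abs(P[...,2]-.029)<.006)&(P[...,0]>.53)&(P[...,0]<.66)&(P[...,1]>-.02)&(P[...,1]<.06)
Q=P[m]*1000
for a in range(-10,50,6):
    q=Q[(Q[:,1]>=a)&(Q[:,1]<a+6)]
    if len(q): print(a,len(q),q[:,0].min().round(),q[:,0].max().round())
E
```

```text
22.95 [0.41309779 0.03769492 0.21415341]
[[300.85982629 296.67237946]
 [301.99213049 360.55194666]]
-10 16 560.0 636.0
-4 31 557.0 639.0
2 35 561.0 639.0
8 30 559.0 639.0
14 38 558.0 639.0
20 35 558.0 639.0
26 33 559.0 640.0
32 37 559.0 640.0
38 20 558.0 638.0
44 1 566.0 566.0
```

View pics/fin.png

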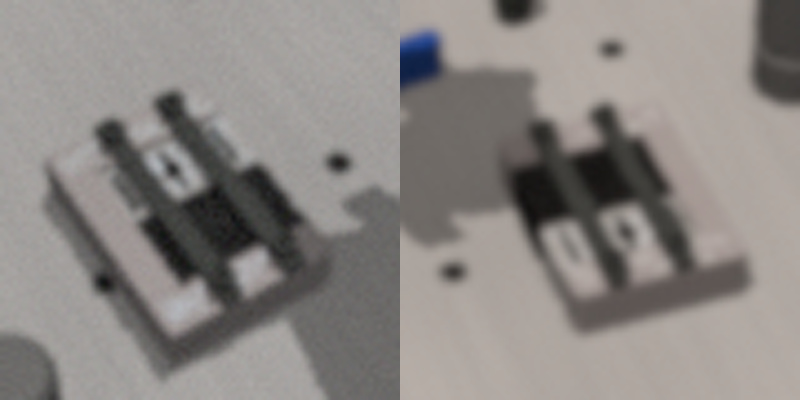

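Both packers fill the gap from rail to blank, flush at the front and against the stop. Each one stopped at the same depth (tool at x = 0.543), and the hand is clear.

```bash
python3 -c "
from rig import env
print(env.close_job())"
```

```text
the job is handed in; nothing more can be done
None
```

I slid the 17 mm and 38 mm packers side by side into the 57 mm gap (blank_c), both home against the back stop and flush with the front, and handed the job in after about 23 s; no verdict came back.

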